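Rest the loaded maul heavy head down

TASK

On the leatherworker's bench lies a double-headed maul: two equal square wooden heads with a slim grip between them, and a lead slug hidden in one head. Pick it up, feel which head is the heavy one, and lay the maul in the two trays of the rocking cradle so that, when let go, its heavy head sinks at the end where the cradle's upright board stands. Do not try it out in the cradle: the cradle must never rock down at the end without the board.

Things in the scene. Friction and masses are not known exactly. Their poses are not given: they have to be found in the camera images.
- maul_mid (a point): Centre of the maul, mid-grip, 26 mm above the table. 160 mm long along x: two pale wooden square heads (50 long, 52 x 52), dark flat-sided grip between (60 long, 28 x 28). Lies flat on its heads; y level, z up. About 0.55 kg; 0.3 kg of it is a slug hidden 55 mm from the centre in either head; axes do not tell which. Held mid-grip its moment is about 0.15 N m. Grip with 30 N or more.
- rocker_mid (a point): Where the maul's centre belongs, fixed to the cradle's metal rocker, 74 mm above the table, 34 mm above the pivot. The rocker see-saws along x; +x points to the upright-board end. Two trays, one per head, joined by a spine 24 mm wide: floors 26 mm below this point, end rims 12 mm and side rims 8 mm high; space inside the rims 180 mm long (x), 78 mm wide (y). Empty it is level, z up.
- cradle: The cradle's wooden base, fixed to the table; origin on the table straight below rocker_mid, same x direction. 270 x 100 mm, 12 mm thick; upright wooden board across its +x end, 100 mm wide, 12 mm thick, top 110 mm above the table, inner face 130 mm from the origin. Nothing stands at the other end.
- rocker (a joint): Tilt of the rocker, rad: 0 level (empty, a weak spring holds it), +0.2 fully down at the board end, -0.2 fully down at the other end. The released maul tips it fully down under its heavy head.
Things that resemble listed ones, but are neither listed nor needed, are in the scene too. Leave any orange or red look-alike of the part that bears maul_mid alone.

How it is judged:
At the end, for the whole second after the job is handed in: The maul lies flat in both trays of the rocker, inside the rims (centre within 16 mm along, 18 mm across and 6 mm in height of its place, lined up within 0.2 rad either way round), let go, and the rocker rests tipped down at the board end (above 0.15 rad) under the heavy head (value of joint rocker above 0.15 rad and x of maul_mid in the frame of rocker_mid between -0.016 and 0.016 m and y of maul_mid in the frame of rocker_mid between -0.018 and 0.018 m and z of maul_mid in the frame of rocker_mid between -0.006 and 0.006 m and angle between the x axis of maul_mid and the x axis of rocker_mid, either way round below 0.2 rad and velocity of joint rocker between -0.1 and 0.1 rad/s); the robot touches nothing.
It fails at once if the rocker is tipped down at the end without the board (below -0.15 rad) (value of joint rocker below -0.15 rad).
It also fails if it takes over 48 s, if anything falls off the work surface, if the arm or the gripper's body presses on something with over 40 N, if the wrist force passes 120 N, or if a joint passes its speed limit or range.

ROBOT

A 7-joint arm with a two-finger parallel gripper is mounted at the origin on the work surface. World frame = base frame: x ahead of the robot, y to its left, z up, the work surface at z = 0. Lengths are in m, angles in rad, forces in N, time in s.
With the tool pointing down it reaches from about 0.35 to 0.9 m from the base axis. Payload 8.1 kg.
Tool frame: the origin (TCP) lies midway between the tips of the shut fingers; the grasp point (between the pads) lies 19 mm behind it; x points along the fingers, y is the direction in which the jaws open and shut, and the axes are right-handed (so a half turn about x gives the same grasp; the last joint's range is limited). The gripper opens to 85 mm and grips with 20 to 120 N. Pads are 22 mm wide; open, the fingers measure 114 mm over their backs; the gripper's body (76 mm by 85 mm) begins 54 mm behind the grasp point. The pads swing forward as they close: fully open they stand 13 mm farther back than shut.
Start: joints at [1.203, 0.434, 0.025, 1.573, -0.012, 1.134, -0.075], TCP at [0.164, -0.603, 0.231] pointing down, gripper open.
Joint ranges: [-2.62, 2.62], [-0.44, 2.09], [-1.27, 1.32], [0.08, 2.57], [-1.32, 4.46], [0.12, 2], [-2.74, 2.74]. Speed limits (rad/s): [2.22, 2.22, 3.01, 3.01, 3.14, 3.14, 3.14].

INTERFACE

Orientations are given as a rotation vector (axis times angle).
In Python, from workcell import move_ptp, move_straight, move_joints, move_gripper, dwell, solve_ik, snapshot, MotionError, sign_off, read_t, read_joint_pos, read_joint_velocities, read_joint_efforts, read_eef_pos, read_orientation, read_contact_force, read_ft_torque, read_width gives the robot as it stands. The module is installed in compiled form; this text tells all that it offers. Calls block until the motion is done:
- move_ptp(position, orientation): joint-space move of the TCP to a pose.
- move_straight(position, orientation=None, velocity=0.15): straight line of the TCP; orientation=None keeps the orientation; velocity is the mean speed in m/s.
- move_joints(angles): joint-space move.
- move_gripper(opening, grasp_force=None): opening from 0.0 (shut) to 1.0 (fully open); grasp_force is the grip in N (None keeps the last); returns when the fingers have stopped.
- dwell(seconds).
- solve_ik(position, orientation): joint angles nearest the present ones, or None.
- snapshot(name): name is "side" or "top" or "wrist"; returns a dict with "color" (400x640x3 uint8, red, green, blue), "fx", "fy", "cx", "cy" (pixels), "k1" (the pictures are not rectified: a ray, as slopes to the right and down, at radius r is drawn at 1 + k1 r^2 times it, then the intrinsics apply), "rvec" (rotation vector, rad) and "tvec" (3), from world to camera coordinates, as OpenCV has them; the wrist camera has in their place "hand_eye" (4x4, takes a point from camera to tool coordinates, whose origin is the TCP and whose axes are the tool frame's). Camera axes: x right, y down, z forward; pixel columns grow to the right and rows downward; lengths in m; the calibration is good to about 2 mm. A picture is of the moment at which its call begins: read the wrist's pose just before it. There is no depth.
A pose or a line that the arm cannot do raises MotionError and nothing moves.
- sign_off(): hands the job in, once; it reports no verdict.
Readings, each from a call of its own:
- read_t(): time.
- read_joint_pos(): joint angles.
- read_joint_velocities(): joint speeds.
- read_joint_efforts(): joint torques, N m.
- read_eef_pos(): TCP position.
- read_orientation(): TCP orientation.
- read_contact_force(): force on the tool from outside, world axes, zero at the start.
- read_ft_torque(): the same for the moment, N m.
- read_width(): opening from 0.0 (shut) to 1.0 (fully open).
Only numpy, scipy, OpenCV 4.12 (cv2) and the standard library are available. Lean on these libraries where they do the work, as an engineer would, in place of code of your own. Each camera call takes 0.05 s, during which the arm holds its last target.

## Working session

There is one attempt and no reset: what is moved stays moved. The work goes in short steps, each a Python script; the robot and the scene stay as the last script left them, time stands still between calls to the robot, and variables do not carry over. Pictures are saved under pics/ and viewed, and the job is handed in when it is done.

```bash
mkdir -p pics
cat > h.py <<'E'
import numpy as np, cv2, pickle
from workcell import *
def shot(n,name):
    p,o=read_eef_pos(),read_orientation()
    s=snapshot(n); s['p']=np.array(p); s['o']=np.array(o)
    cv2.imwrite(f'pics/{name}.png',s['color'][:,:,::-1]); pickle.dump(s,open(f'pics/{name}.pkl','wb')); return s
def load(name): return pickle.load(open(f'pics/{name}.pkl','rb'))
def campose(s):
    if 'hand_eye' in s:
        T=np.eye(4);T[:3,:3]=cv2.Rodrigues(s['o'])[0];T[:3,3]=s['p'];T=T@s['hand_eye'];return T[:3,:3],T[:3,3]
    R=cv2.Rodrigues(np.array(s['rvec'],float))[0];return R.T,-R.T@np.array(s['tvec'])
def ray(s,uv):
    K=np.array([[s['fx'],0,s['cx']],[0,s['fy'],s['cy']],[0,0,1]],float)
    q=cv2.undistortPoints(np.array(uv,float).reshape(-1,1,2),K,np.array([s['k1'],0,0,0],float)).reshape(-1,2)
    R,c=campose(s);d=np.c_[q,np.ones(len(q))]@R.T;return c,d
def onz(s,uv,z):
    c,d=ray(s,uv);return c+d*((z-c[2])/d[:,2])[:,None]
def proj(s,P):
    R,c=campose(s);q=(np.atleast_2d(P)-c)@R;n=q[:,:2]/q[:,2:];r2=(n**2).sum(1)[:,None];n=n*(1+s['k1']*r2)
    return n*[s['fx'],s['fy']]+[s['cx'],s['cy']]
E
python3 - <<'E'
from h import *
for n in ('top','side','wrist'):
    s=shot(n,n+'0');R,c=campose(s);print(n,c.round(3),R[:,2].round(2),s['fx'],s['k1'])
print(read_t(),read_eef_pos(),read_orientation(),read_width(),read_contact_force(),read_ft_torque())
E
```

```text
top [ 0.464 -0.031  1.111] [ 0.06  0.01 -1.  ] 425.14702984414396 -0.0648663868574977
side [0.327 0.938 0.685] [ 0.19 -0.84 -0.51] 426.2202523295703 -0.07927342000492311
wrist [ 0.245 -0.581  0.372] [-0.32 -0.08 -0.94] 305.33976977548 -0.04315709683984908
0.15 [ 0.16344838 -0.60287251  0.23074387] [ 2.08026949  0.2782207  -2.08079427] 0.9979846366725457 [ 0.63390589 -0.03116652 -0.33160299] [-0.02029545  0.02693231 -0.00475539]
```

View pics/top0.png

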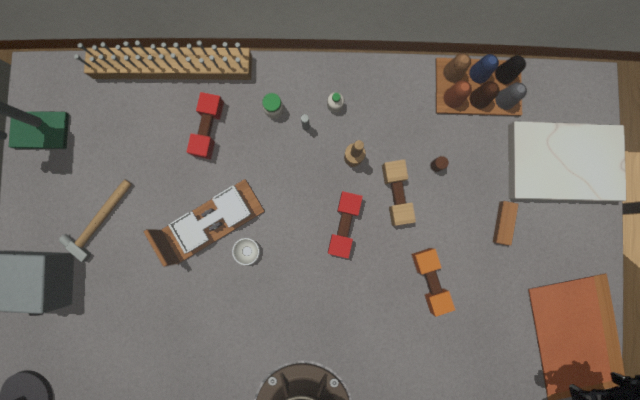

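View pics/side0.png

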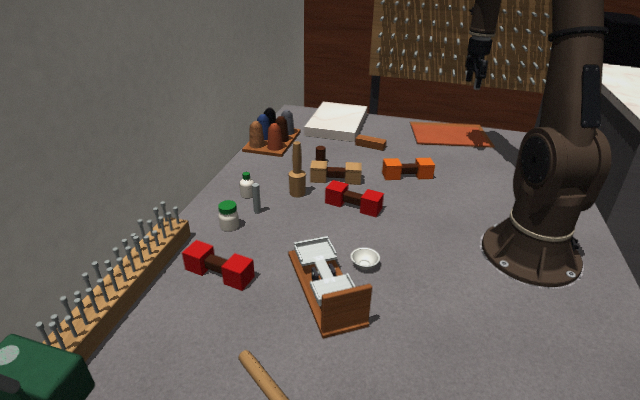

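View pics/wrist0.png

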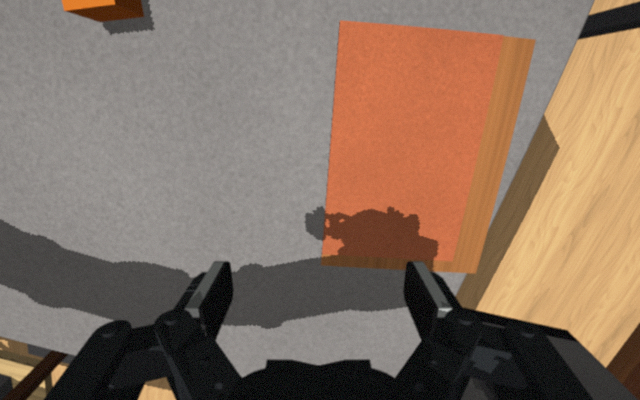

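The top view shows the pale maul at about (399,193) and the cradle at about (205,222), with its board at the lower left near (165,247). The red and orange mauls are the look-alikes. Next I'll measure the two parts.

Run:
```python
from h import *
s=load('top0');im=s['color'][:,:,::-1].copy()
a=cv2.resize(im[140:250,350:480],None,fx=3,fy=3,interpolation=cv2.INTER_CUBIC)
b=cv2.resize(im[170:280,135:275],None,fx=3,fy=3,interpolation=cv2.INTER_CUBIC)
cv2.imwrite('pics/crop.png',np.hstack([a,b[:,:]])[:, :800] if a.shape[1]+b.shape[1]>800 else np.hstack([a,b]))
hsv=cv2.cvtColor(im,cv2.COLOR_BGR2HSV)
print(hsv[172,397],hsv[214,404],hsv[193,399],hsv[205,228],hsv[235,187],hsv[247,165],hsv[200,300])
```

```text
[ 18  92 177] [ 18  93 176] [ 11 108  90] [ 98   5 193] [ 70   4 192] [14 63 61] [ 12  10 131]
```

View pics/crop.png

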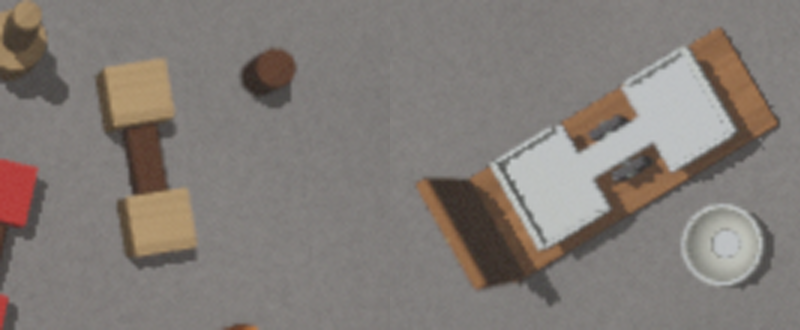

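```bash
cat > meas.py <<'E'
from h import *
def heads(s,roi=None,amin=150):
    hsv=cv2.cvtColor(s['color'],cv2.COLOR_RGB2HSV)
    m=cv2.inRange(hsv,(14,70,110),(23,150,255))
    if roi: z=np.zeros_like(m);x0,y0,x1,y1=roi;z[y0:y1,x0:x1]=m[y0:y1,x0:x1];m=z
    m=cv2.morphologyEx(m,cv2.MORPH_OPEN,np.ones((3,3),np.uint8))
    cs=[c for c in cv2.findContours(m,0,2)[0] if cv2.contourArea(c)>amin]
    return cs
def white(s,roi=None):
    hsv=cv2.cvtColor(s['color'],cv2.COLOR_RGB2HSV)
    m=cv2.inRange(hsv,(0,0,160),(180,28,255))
    if roi: z=np.zeros_like(m);x0,y0,x1,y1=roi;z[y0:y1,x0:x1]=m[y0:y1,x0:x1];m=z
    m=cv2.morphologyEx(m,cv2.MORPH_OPEN,np.ones((3,3),np.uint8))
    return max(cv2.findContours(m,0,2)[0],key=cv2.contourArea)
def rect(P): (c,sz,a)=cv2.minAreaRect(P[:,:2].astype(np.float32)*1000);return np.array(c)/1000,sz,a
E
python3 - <<'E'
from meas import *
s=load('top0')
cc=[]
for c in heads(s,(370,150,430,235)):
    r=rect(onz(s,c.reshape(-1,2),.052));print('head',r);cc.append(r[0])
d=cc[0]-cc[1];print('mid',(cc[0]+cc[1])/2,np.linalg.norm(d),np.arctan2(d[1],d[0]))
c=white(s,(150,170,270,270));
r=rect(onz(s,c.reshape(-1,2),.057));print('tray',r,cv2.boundingRect(c))
print('board',onz(s,[(148,232),(165,264)],.11))
E
```

```text
head (array([ 0.51350195, -0.24047739]), (51.20246887207031, 52.75416564941406), 10.268854141235352)
head (array([ 0.62121411, -0.22085291]), (50.28641128540039, 53.1134033203125), 10.138312339782715)
mid [ 0.56735803 -0.23066515] 0.10948529256110233 -2.961375635232694
tray (array([0.48880051, 0.23932956]), (80.20968627929688, 181.67013549804688), 32.98637390136719) (174, 187, 75, 64)
board [[0.45212225 0.37610824 0.11      ]
 [0.37748265 0.33156553 0.11      ]]
```

```bash
cat >> h.py <<'E'
from scipy.spatial.transform import Rotation as Ro
def ori(yaw):  # tool x down, tool y perpendicular to a part whose x has this yaw
    x=np.array([0,0,-1.]);y=np.array([-np.sin(yaw),np.cos(yaw),0]);return Ro.from_matrix(np.c_[x,y,np.cross(x,y)]).as_rotvec()
M=np.array([.5674,-.2307]);MY=-2.9614+np.pi
C=np.array([.4888,.2393]);CY=np.arctan2(.1145,-.074)
E
python3 - <<'E'
from h import *
for k in (0,np.pi):
    for (n,p,y) in (('pick',M,MY),('placeA',C,CY),('placeB',C,CY+np.pi)):
        for z in (.06,.25):
            q=solve_ik(np.r_[p,z],ori(y+k));print(k,n,z,None if q is None else np.round(q,2))
print(MY,CY)
# side check of maul & cradle: project
s=load('side0')
im=s['color'][:,:,::-1].copy()
u=np.array([np.cos(MY),np.sin(MY)]);v=np.array([np.cos(CY),np.sin(CY)])
for P in [np.r_[M+u*t,.052] for t in(-.055,0,.055)]+[np.r_[C+v*t,.048] for t in (-.06,.0,.06)]+[np.r_[C+v*.136,.11]]:
    cv2.circle(im,tuple(int(a) for a in proj(s,P)[0].round()),2,(255,0,255),-1)
cv2.imwrite('pics/sidechk.png',cv2.resize(im[130:350,230:430],None,fx=2.7,fy=2.7))
E
```

```text
0 pick 0.06 [ 0.74  0.7  -0.66  1.74  0.53  0.89  1.6 ]
0 pick 0.25 [ 0.79  0.51 -0.74  1.53  0.35  1.24  1.74]
0 placeA 0.06 [-1.19  0.7   0.96  2.   -0.77  0.85 -2.36]
0 placeA 0.25 [-1.35  0.47  1.17  1.8  -0.46  1.18 -2.61]
0 placeB 0.06 [ 0.2   0.84 -1.16  1.89  0.9   1.06 -0.78]
0 placeB 0.25 [ 0.19  0.49 -1.06  1.69  0.45  1.23 -0.4 ]
3.141592653589793 pick 0.06 [ 0.4   0.6  -0.15  1.77  0.12  0.78 -1.2 ]
3.141592653589793 pick 0.25 [ 0.42  0.41 -0.18  1.57  0.08  1.17 -1.16]
3.141592653589793 placeA 0.06 [ 0.2   0.84 -1.16  1.89  0.9   1.06 -0.78]
3.141592653589793 placeA 0.25 [ 0.19  0.49 -1.06  1.69  0.45  1.23 -0.4 ]
3.141592653589793 placeB 0.06 [-1.19  0.7   0.96  2.   -0.77  0.85 -2.36]
3.141592653589793 placeB 0.25 [-1.35  0.47  1.17  1.8  -0.46  1.18 -2.61]
0.1801926535897933 2.144557777200582
```

View pics/sidechk.png

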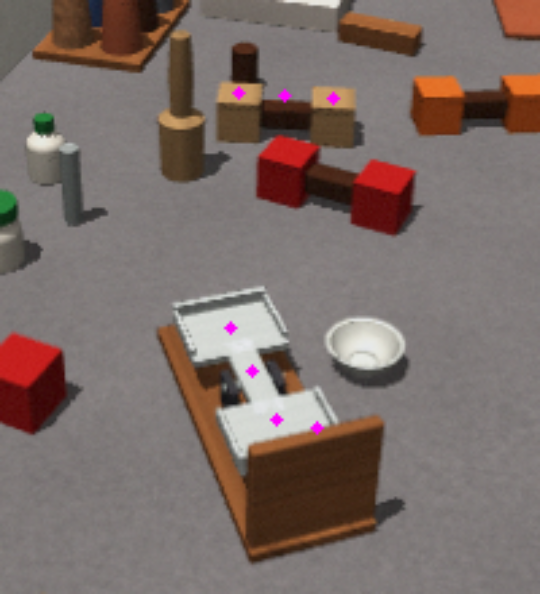

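The side view agrees with the top view: the projected points land on the head tops, the tray floors and the board top. I'll go above the maul now.

Run:
```python
from h import *
move_ptp(np.r_[M,.20],ori(MY+np.pi)); dwell(.2)
s=shot('wrist','w1');print(read_t(),read_eef_pos(),read_joint_pos())
im=s['color'][:,:,::-1].copy();u=np.array([np.cos(MY),np.sin(MY)])
for t in(-.08,-.055,0,.055,.08): cv2.circle(im,tuple(int(a) for a in proj(s,np.r_[M+u*t,.052])[0].round()),2,(255,0,255),-1)
cv2.imwrite('pics/w1m.png',im)
```

```text
2.3833 [ 0.56716199 -0.23137216  0.20003843] [ 0.41920873  0.44998866 -0.17110846  1.6335491   0.08495497  1.06526182
 -1.16797069]
```

View pics/w1m.png

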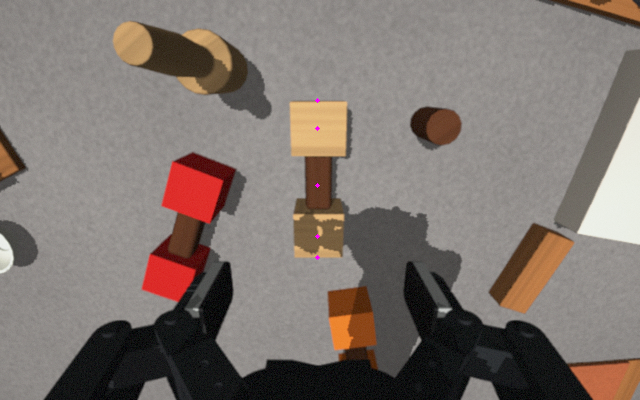

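The wrist view confirms the pose: the marked end points fall on the maul's ends at rows 101 and 257. There is about 80 mm to the red look-alike, so the fingers clear it. I'll descend, grip, lift and weigh.

```bash
cat >> h.py <<'E'
def ft(n=10):
    F=[];T=[]
    for _ in range(n): F.append(read_contact_force());T.append(read_ft_torque());dwell(.03)
    return np.mean(F,0).round(3),np.mean(T,0).round(4),np.std(T,0).round(4)
E
python3 - <<'E'
from h import *
o=ori(MY+np.pi)
print('base',ft())
move_straight(np.r_[M,.008],o,velocity=.12); print(read_contact_force())
move_gripper(0.0,grasp_force=70); print('w',read_width()*85,read_contact_force())
move_straight(np.r_[M,.10],o,velocity=.1); dwell(.4)
print('lift',ft(),'w',read_width()*85)
u=np.array([np.cos(MY),np.sin(MY),0]);print('pitch axis +x heavy => T ~ ',np.cross(u*.055,[0,0,-2.9]))
shot('side','side1');shot('wrist','w2');print(read_t())
E
```

```text
base (array([-0.137, -0.23 , -0.178]), array([-0.0012,  0.0001,  0.0077]), array([0.0252, 0.0207, 0.016 ]))
[ 1.37193278 -0.55065835  0.0369742 ]
w 27.193051559727838 [-0.14531179 -1.22413563  4.25544121]
lift (array([-0.117,  0.115, -5.113]), array([ 0.0328, -0.1554, -0.0035]), array([0.0301, 0.0237, 0.0192])) w 26.996119620538472
pitch axis +x heavy => T ~  [-0.02858545  0.15691756  0.        ]
6.9333
```

View pics/side1.png

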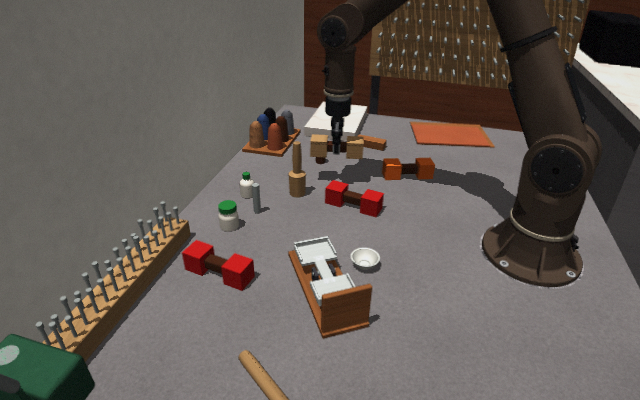

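View pics/w2.png

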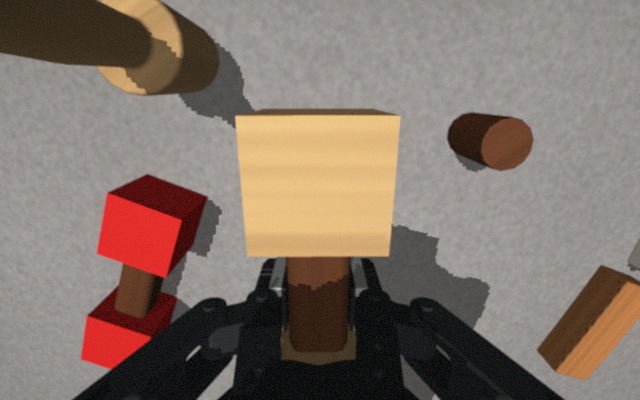

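The moment is (0.033, -0.155) N m, which is about 0.159 and as large as expected. Its sign says the heavy head is the −u one, nearer the robot. I'll check the held pose for droop in the pictures.

Run:
```python
from h import *
s=load('side1');im=s['color'][:,:,::-1].copy()
big=cv2.resize(im[125:175,295:380],None,fx=9,fy=9,interpolation=cv2.INTER_CUBIC)
u=np.array([np.cos(MY),np.sin(MY)]);n=np.array([-u[1],u[0]])
for t in(-.08,-.03,.03,.08):
  for z in (.092,.144):
    p=(proj(s,np.r_[M+u*t+n*.026,z])[0]-[295,125]+.5)*9;print(t,z,(p/9).round(1))
    cv2.circle(big,tuple(int(a) for a in p.round()),3,(255,0,255),-1)
cv2.imwrite('pics/droop.png',big)
```

```text
-0.08 0.092 [67.  34.2]
-0.08 0.144 [68.1 18.8]
-0.03 0.092 [50.7 33.4]
-0.03 0.144 [51.5 18. ]
0.03 0.092 [31.1 32.5]
0.03 0.144 [31.5 17. ]
0.08 0.092 [14.9 31.7]
0.08 0.144 [14.9 16.3]
```

View pics/droop.png

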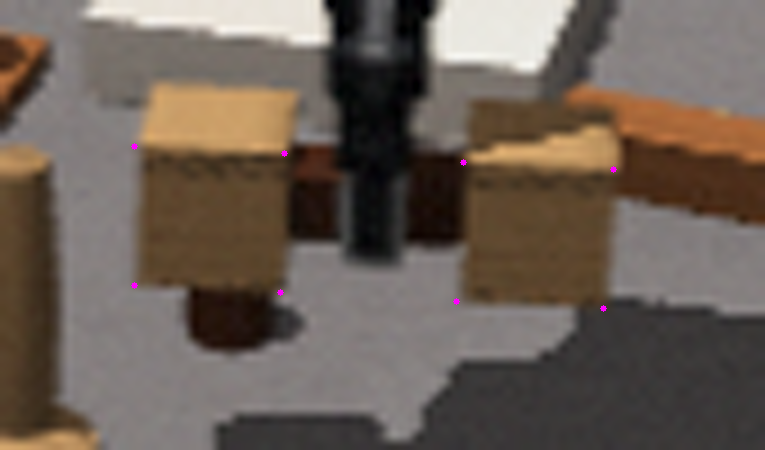

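The maul hangs level with no droop. A wrong sign can't be undone, so I'll cross-check it through joint 6's effort, with and without the maul at the same pose.

Run:
```python
from h import *
o=ori(MY+np.pi)
def eff(n=10):
    E=[]
    for _ in range(n): E.append(read_joint_efforts());dwell(.03)
    return np.mean(E,0),np.std(E,0)
q=np.array(read_joint_pos());e1,sd=eff()
move_straight(np.r_[M,.0085],o,velocity=.12); move_gripper(0.7)
move_straight(np.r_[M,.10],o,velocity=.15); dwell(.3)
q2=np.array(read_joint_pos());e0,_=eff()
print('dq',np.abs(q-q2).max(),'dE',(e1-e0).round(3),'sd',sd.round(3)); print('ft',ft(5)[1])
p0,R0=np.array(read_eef_pos()),Ro.from_rotvec(read_orientation())
qq=q2.copy();qq[5]+=.06;move_joints(qq);dwell(.2)
p1,R1=np.array(read_eef_pos()),Ro.from_rotvec(read_orientation())
w=(R1*R0.inv()).as_rotvec()/.06
u=np.array([np.cos(MY),np.sin(MY),0])
dz=(p1-p0)[2]/.06
for sg in(1,-1): print('heavy',sg,'expected dE6 = ',.55*9.81*(dz+np.cross(w,sg*.03*u)[2]))
print('w',w.round(2),'dz',dz.round(4),'t',read_t())
move_joints(q2)
shot('wrist','w3')
```

```text
dq 0.0011421755986632531 dE [ 0.    -3.102 -0.091 -1.582  0.043  0.138  0.   ] sd [0.003 0.005 0.002 0.001 0.002 0.001 0.   ]
ft [ 0.0078 -0.0129  0.0349]
heavy 1 expected dE6 =  -0.15606707057202865
heavy -1 expected dE6 =  0.14377533022933245
w [0.2  0.98 0.  ] dz -0.0011 t 10.6
```

View pics/w3.png

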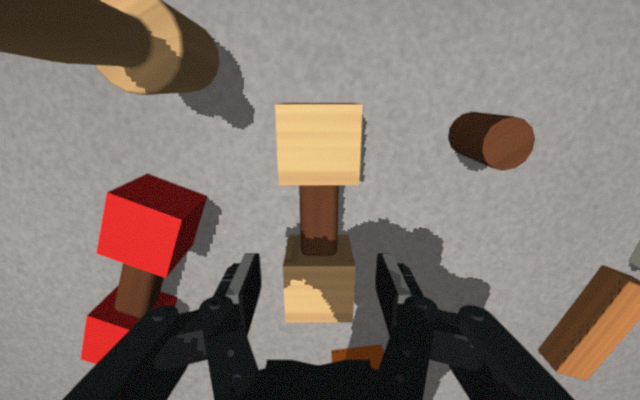

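The effort check agrees: joint 6 measured +0.138, against +0.144 expected for the −u head and −0.156 for the other. So the −u head is heavy and must point at the board. I'll grasp again and carry it to the cradle.

```bash
python3 - <<'E'
from h import *
o=ori(MY+np.pi)
move_straight(np.r_[M,.008],o,velocity=.12)
move_gripper(0.0,grasp_force=70); print('w',read_width()*85)
move_straight(np.r_[M,.25],o,velocity=.15)
print(ft(6)[:2])
move_ptp(np.r_[C,.25],ori(CY)); dwell(.2)
print(ft(8)[:2],'expect heavy->board T',np.cross(np.r_[np.cos(CY),np.sin(CY),0]*.055,[0,0,-2.9]))
move_straight(np.r_[C,.10],ori(CY),velocity=.12); dwell(.2)
print(read_eef_pos(),read_t(),read_joint_pos())
shot('top','top2');shot('side','side2');shot('wrist','w4')
E
python3 - <<'E'
import cv2,numpy as np
a=cv2.imread('pics/top2.png')[150:290,110:300];b=cv2.imread('pics/side2.png')[180:350,240:430]
f=lambda x:cv2.resize(x,(400,int(400*x.shape[0]/x.shape[1])),interpolation=cv2.INTER_CUBIC)
a,b=f(a),f(b);h=min(len(a),len(b));cv2.imwrite('pics/c2.png',np.hstack([a[:h],b[:h]]))
E
```

```text
w 27.035038531785833
(array([ 0.139,  0.32 , -5.437]), array([ 0.0412, -0.1462,  0.0099]))
(array([ 0.314,  0.195, -5.155]), array([-0.1375, -0.0773,  0.0131])) expect heavy->board T [-0.1339585 -0.0865758 -0.       ]
[0.48900987 0.23953485 0.10041846] 18.3417 [-1.17812044  0.60405757  0.91903838  1.96886711 -0.62637696  0.88011436
 -2.4909368 ]
```

View pics/c2.png

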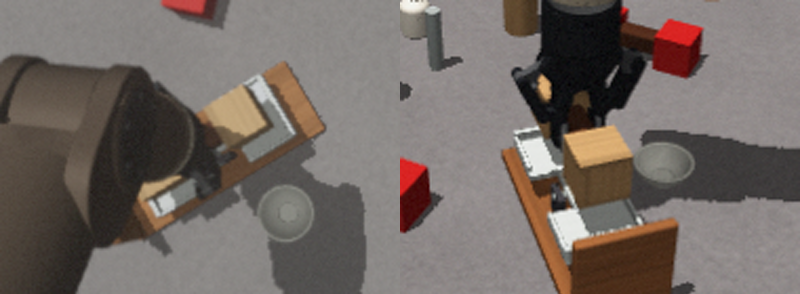

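View pics/w4.png

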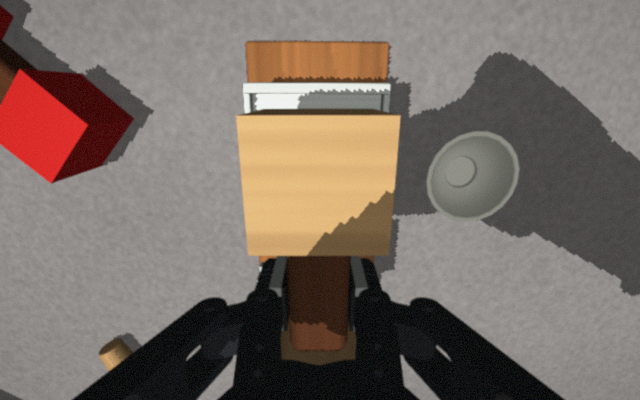

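Once turned, the moment points heavy head to board, as wanted. The wrist view shows the cradle centred under the maul: base columns 246–389, maul columns 237–401. I'll check the fit along the cradle from the rim row, then lower.

Run:
```python
from h import *
s=load('w4');v=np.array([np.cos(CY),np.sin(CY)])
for uv,z,n in (((317,94),.060,'rim inner top'),((317,84),.06,'rim outer'),((317,41),.012,'base end'),((246,60),.012,'baseL'),((389,60),.012,'baseR')):
    P=onz(s,[uv],z)[0][:2]-C;print(n,'along',(P@v).round(4),'across',(P@[-v[1],v[0]]).round(4))
o=ori(CY);f0=ft(5)[0]
z=.10
move_straight(np.r_[C,.062],o,velocity=.08)
for z in (.060,.059,.058,.057,.0565,.056,.0555,.055,.0545,.054):
    move_straight(np.r_[C,z],o,velocity=.03);dwell(.1);F,T,_=ft(4);print(z,F,T)
    if F[2]>f0[2]+3.0: break
print(read_t());shot('side','side3')
im=cv2.imread('pics/side3.png')[200:350,260:410];cv2.imwrite('pics/side3c.png',cv2.resize(im,(600,600),interpolation=cv2.INTER_CUBIC))
```

```text
rim inner top along -0.0851 across -0.0009
rim outer along -0.0904 across -0.0009
base end along -0.1198 across -0.0011
baseL along -0.1079 across -0.0504
baseR along -0.108 across 0.0488
0.06 [ 0.099 -0.045 -4.973] [-0.0928 -0.0785 -0.0001]
0.059 [ 0.223 -0.231 -4.945] [-0.1224 -0.0902  0.0119]
0.058 [-0.386  0.081 -5.127] [-0.138  -0.078  -0.0227]
0.057 [ 0.117  0.006 -5.442] [-0.1311 -0.1104 -0.0128]
0.0565 [-3.048 -0.853  6.   ] [-0.3037  0.6842  0.0218]
21.7
```

View pics/side3c.png

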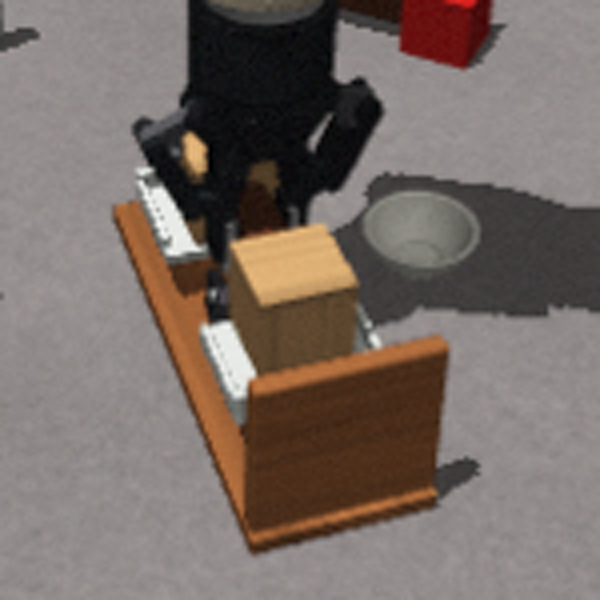

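The maul made contact at z = 0.0565, within 0.5 mm of the computed height. It sits inside the rims with light contact and the heavy head at the board. Releasing now.

Run:
```python
from h import *
o=ori(CY)
move_gripper(0.6); print('w',read_width(),read_contact_force())
dwell(.3)
shot('side','side4')
move_straight(np.r_[C,.22],o,velocity=.1)
dwell(.1);shot('wrist','w5');shot('side','side5');print(read_t(),ft(4)[0])
a=cv2.imread('pics/side5.png')[200:350,260:410];cv2.imwrite('pics/side5c.png',cv2.resize(a,(600,600),interpolation=cv2.INTER_CUBIC))
```

```text
w 0.5977274010426887 [ 0.38985885 -0.44638802 -0.98256181]
24.4417 [-0.307 -0.049  0.078]
```

View pics/side5c.png

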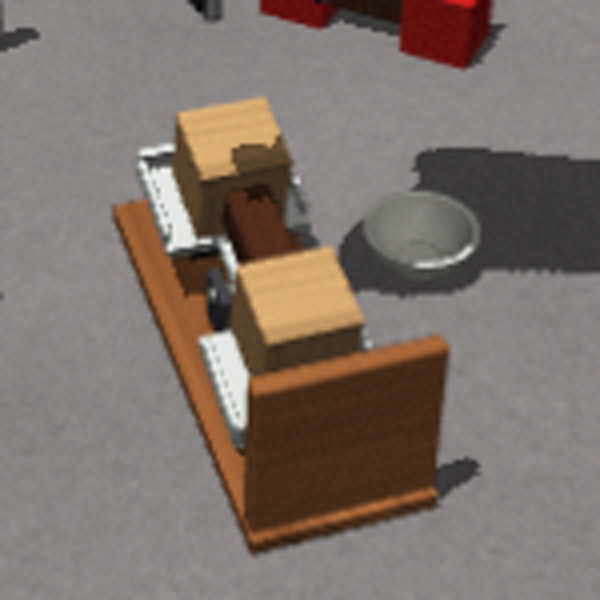

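View pics/w5.png

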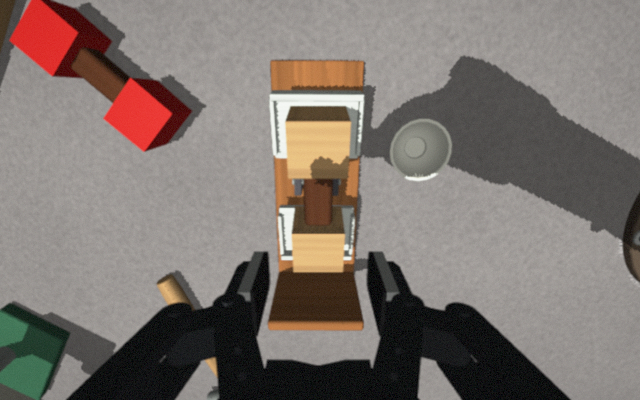

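The rocker is tipped down at the board end and the maul lies between the rims. Last, a numeric check against the pose predicted for a 0.2 rad tilt.

Run:
```python
from h import *
s=load('w5');im=s['color'][:,:,::-1].copy();s2=load('side5');im2=s2['color'][:,:,::-1].copy()
v=np.array([np.cos(CY),np.sin(CY),0]);n=np.array([-v[1],v[0],0]);k=np.array([0,0,1.])
th=.2;e=np.cos(th)*v-np.sin(th)*k;up=np.cos(th)*k+np.sin(th)*v
piv=np.r_[C,.04]
for S,I in((s,im),(s2,im2)):
  for a in(-.08,-.03,.03,.08):
    for b in(-.026,.026):
      p=proj(S,piv+e*a+n*b+up*(.034+.026))[0];cv2.circle(I,tuple(int(x) for x in p.round()),1,(255,0,255),-1)
a=cv2.resize(im[50:340,230:400],(400,682));b=cv2.resize(im2[200:350,260:410],(400,400))
c=np.zeros((600,800,3),np.uint8);c[:,:400]=a[:600];c[:400,400:]=b;cv2.imwrite('pics/fin.png',c)
```

```text
(no output)
```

View pics/fin.png

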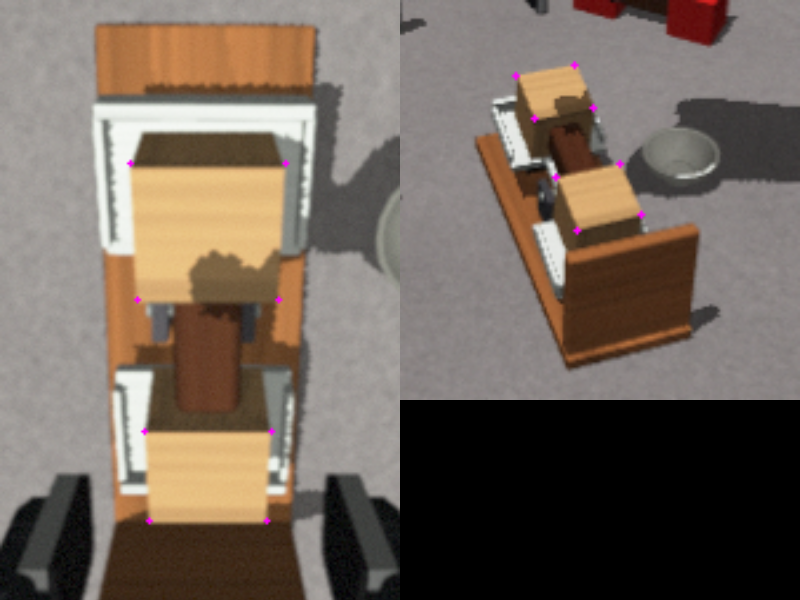

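The predicted corners match in both views to within about 2 mm, so the tilt is about 0.2 rad and the maul is centred.

Run:
```python
from h import *
print(read_t(),read_contact_force());sign_off()
```

```text
24.575 [ 0.5845918   0.68849281 -0.97441274]
the job is handed in; nothing more can be done
```

The maul lies flat in both trays with its heavy head at the board end, and the rocker is tipped down there. I handed the job in at about 24.6 s. No verdict was reported.

**Finding the heavy head:** I picked the maul up mid-grip at 70 N. The wrist moment was 0.16 N m, with the head nearer the robot heavy. To check the sign I set the maul down and compared joint 6's effort with and without it. It read +0.138 N m, against +0.144 expected for that head and −0.156 for the other. I then regrasped it, and the moment after turning over the cradle matched "heavy head to the board".

**Placing it:** I lowered it to first contact at the computed height and released it. In the pictures after release, the maul's corners agree within about 2 mm with a centred maul at 0.2 rad tilt. The gripper was about 0.16 m clear, with no contact force beyond noise.

**What did not quite agree:** At first touch the contact showed a brief side load of about 3 N with 11 N upward. I measured the tray rim 2 to 5 mm nearer the centre than its nominal distance. Neither left a visible fault.

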